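# Unload the cassette clamp jig and park the loaded tray

## Robot

A 6-joint arm with a two-finger parallel gripper is mounted at the origin on the work surface. World frame = base frame: x ahead of the robot, y to its left, z up, the work surface at z = 0. Lengths are in mm, angles in rad, forces in N, time in s.
With the tool pointing down it reaches from about 350 to 975 mm from the base axis. Payload 7.1 kg.
Tool frame: the origin (TCP) lies on the front face of the gripper's body, between the roots of the fingers; the fingertips stand 80 mm ahead of it and the grasp point (between the pads) lies 61 mm ahead of it (env.tips_ahead is the distance from the TCP to the fingertips, in mm); z points along the fingers, y is the direction in which the jaws open and shut (so a half turn about z gives the same grasp; the last joint's range is limited). The gripper opens to 88 mm and grips with 3 to 60 N. Pads are 20 mm wide; open, the fingers measure 115 mm over their backs; the gripper's body (75 mm by 178 mm) begins 61 mm behind the grasp point.
Start: joints at [-1.294, 0.423, 1.63, -0, 1.089, -0.019], TCP at [182.209, -597.834, 302.675] pointing down, gripper open.
Joint ranges: [-3, 3], [-0.9, 2.11], [0.09, 2.58], [-1.31, 4.45], [0.11, 2.69], [-2.54, 2.54]. Speed limits (rad/s): [2.39, 2.39, 3.01, 3.14, 3.14, 3.14].

## Interface

Orientations are given as a unit quaternion [x, y, z, w].
In Python, from station import env, set_gripper, viewer, workorder gives the robot as it stands. Calls block until the motion is done:
- env.reach(position, orientation): joint-space move of the TCP to a pose.
- env.move_l(position, rot=None, rate=150, f_stop=None): straight line of the TCP; rot=None keeps the orientation; rate is the mean speed in mm/s. With f_stop (N) it stops when the force on the tool has changed by that much, and returns True; else False.
- env.move_joints(angles): joint-space move.
- set_gripper(opening): finger opening in mm; the grip force is fixed at half the most; returns when the fingers have stopped.
- env.hold(seconds).
- env.ik(position, orientation): joint angles nearest the present ones, or None.
- env.read_state(): the state.
- viewer.camera(name): name is "side" or "top" or "wrist"; returns the picture (400x640x3 uint8, blue, green, red); there is no depth.
- viewer.camera_params(name): a dict with "fx", "fy", "cx", "cy" (pixels), "pose" (4x4, takes a point from camera to world coordinates); the wrist camera has in their place "tool_from_camera" (4x4, takes a point from camera to tool coordinates, whose origin is the TCP and whose axes are the flange's). Camera axes: x right, y up, looking along -z (the intrinsics and any distortion apply to the point x, -y, -z); pixel columns grow to the right and rows downward; lengths in mm; the calibration is good to about 2 mm. The wrist camera is an equidistant fisheye: a pixel r from the principal point sees the ray r / f radians off the axis. A picture is of the moment at which its call begins: read the wrist's pose just before it. camera_params takes no time and is no camera call.
A pose or a line that the arm cannot do raises env.IKError and nothing moves.
- workorder.sign_off(): hands the job in, once; it reports no verdict.
The state is a dict: "time_s": time; "qpos": joint angles; "dq": joint speeds; "tau": joint torques, N m; "tool_pos": TCP position; "orientation": TCP orientation; "force": force on the tool from outside, world axes, zero at the start; "wrist_torque": the same for the moment, N m; "width": finger opening in mm.
Only numpy, scipy, OpenCV 4.12 (cv2) and the standard library are available. Lean on these libraries where they do the work, as an engineer would, in place of code of your own. Each camera call takes 0.05 s, during which the arm holds its last target.

## Task

First lift the red clamp bar of the jig well up, then slide every test cassette out from under it and lay each one flat in the black tray. When all of them are in, push the loaded tray along the table, without lifting it, until it stands inside the blue tape outline, and leave the clamp bar fully shut again. Do not disturb the tube rack, jar and bottle.

Things in the scene. Friction and masses are not known exactly. Their poses are not given: they have to be found in the camera images.
- jig: aluminium clamp jig fixed to the table. Origin: centre of its underside; +x points away from its open front, z up. Bed top 30 mm high, x -40 to +75 mm, 232 mm wide (y). Four cassette slots along x at y = -87, -29, 29, 87 mm, between white ribs 6 mm high that stay behind the bed's front edge. A seated cassette spans x -70 to +10 mm: its front 30 mm overhang the bed, free beside and below
- lip_edge (a point): middle of the front lower edge of the jig's fixed dark lip, at (1.5, 0, 39.5) mm in the jig's frame. The lip covers the last 8 mm of tail of every seated cassette, 1.5 mm above it, so a cassette cannot be lifted straight up: slide it 15 mm or more towards jig -x first
- clamp_bar (a joint): angle (rad) of the red clamp bar: 0 shut, positive lifted, stop at 1.7. It turns about the jig's y axis through bar_hinge, up and over towards jig +x; friction hinge (0.2 N m, 3 to 5 N at the bar), stays where left. Bar 16 x 11 mm, 220 mm long across the slots, 82 mm from the hinge, an arm at each end. Shut, it lies just over the cassettes, in front of their raised wells, and blocks their way out
- bar_grip (a point): middle of the clamp bar's round black grip: a rod 14 mm thick, 50 mm long, along jig y, sticking out past the jig's -y end over free table. Shut, it is at (-22, -137, 44) mm in the jig's frame; it turns with the bar, 82 mm from the hinge axis
- bar_hinge (a point): fixed point on the hinge axis of the clamp bar, at (60, 0, 45.5) mm in the jig's frame
- tray: loose black open transfer tray, 210 mm (its x) by 116 mm (its y), rim 20 mm high, walls and floor 4 mm thick, 0.4 kg. Origin: centre of its underside; z up. Four cassettes fit flat and side by side with their length along its y, 44 mm apart along its x
- mark: the blue tape outline stuck on the table, flat, where the tray must stand: inside it measures 252 mm (its x) by 160 mm (its y), tape 12 mm wide. Origin: its centre on the table; the tray's long side goes along its x
- tube_rack: bystander: black rack with capped tubes, 75 x 200 mm, 61 mm high, loose; origin at the centre of its underside
- reagent: bystander: jar 56 mm across, 100 mm high, blue cap, loose; origin at the centre of its underside
- wash: bystander: bottle 52 mm across, 120 mm high, orange cap, loose; origin at the centre of its underside
- cassette0_center (a point): centre of a white test cassette with yellow marks, 80 (its x) x 26 (y) x 8 mm (z), 30 g, loose, may be absent; centre 4 mm above its underside. A yellow well 4 mm high on top, 18 to 29 mm from the centre to +x. Seated, its axes are the jig's and its centre is at x -30, z 34 mm in the jig's frame; grasp across y at the overhanging end, 27 mm from the centre to -x
- cassette1_center (a point): centre of a white test cassette with red marks, 80 (its x) x 26 (y) x 8 mm (z), 30 g, loose, may be absent; centre 4 mm above its underside. A red well 4 mm high on top, 18 to 29 mm from the centre to +x. Seated, its axes are the jig's and its centre is at x -30, z 34 mm in the jig's frame; grasp across y at the overhanging end, 27 mm from the centre to -x
- cassette2_center (a point): centre of a white test cassette with blue marks, 80 (its x) x 26 (y) x 8 mm (z), 30 g, loose, may be absent; centre 4 mm above its underside. A blue well 4 mm high on top, 18 to 29 mm from the centre to +x. Seated, its axes are the jig's and its centre is at x -30, z 34 mm in the jig's frame; grasp across y at the overhanging end, 27 mm from the centre to -x
- cassette3_center (a point): centre of a white test cassette with green marks, 80 (its x) x 26 (y) x 8 mm (z), 30 g, loose, may be absent; centre 4 mm above its underside. A green well 4 mm high on top, 18 to 29 mm from the centre to +x. Seated, its axes are the jig's and its centre is at x -30, z 34 mm in the jig's frame; grasp across y at the overhanging end, 27 mm from the centre to -x
Mind the look-alikes: they are no part of the job. Of the things shaped like the tray, the black one is meant.

How it is judged:
By the outcome, as a careful person would: the job done as asked, in the order asked, and still so for the second after the job is handed in, with the robot touching nothing.
Of cassette0, cassette1, cassette2, cassette3 only 2 to 4 are there at a start; the rules pass over those that are not, and their reading is None.
At some moment in a run one of tray may be knocked a few centimetres aside while the robot is not near it.
Once in a run the grip may slacken for a moment while it holds something.
It also fails if it takes over 210 s, if anything falls off the work surface, if the arm or the gripper's body presses on something with over 40 N, if the wrist force passes 120 N, or if a joint passes its speed limit or range.

## Working session

There is one attempt and no reset: what is moved stays moved. The work goes in short steps, each a Python script; the robot and the scene stay as the last script left them, time stands still between calls to the robot, and variables do not carry over. Pictures are saved under pics/ and viewed, and the job is handed in when it is done.

```bash
ls; mkdir -p pics
python3 - <<'E'
from station import env, viewer
import cv2, numpy as np
for n in ["side","top","wrist"]:
    cv2.imwrite(f"pics/a_{n}.png", viewer.camera(n))
    p=viewer.camera_params(n); print(n,{k:np.round(v,4).tolist() if not isinstance(v,str) else v for k,v in p.items()})
s=env.read_state(); print(s)
E
```

```text
pics
side {'fx': 372.3271, 'fy': 372.3271, 'cx': 321.8464, 'cy': 195.8256, 'pose': [[0.9984, 0.0315, -0.0477, 479.5916], [-0.0562, 0.6975, -0.7143, -782.4338], [0.0108, 0.7158, 0.6982, 800.7999], [0.0, 0.0, 0.0, 1.0]]}
top {'fx': 473.8272, 'fy': 473.8272, 'cx': 314.0514, 'cy': 199.9059, 'pose': [[-0.0226, 0.9867, -0.1612, 333.1971], [-0.9997, -0.0237, -0.0052, -27.8957], [-0.0089, 0.161, 0.9869, 1209.2981], [0.0, 0.0, 0.0, 1.0]]}
wrist {'fx': 309.7069, 'fy': 309.7069, 'cx': 316.6602, 'cy': 194.8516, 'tool_from_camera': [[0.0004, 0.9672, 0.254, 69.5943], [1.0, -0.0003, -0.0004, -0.8871], [-0.0003, 0.254, -0.9672, -81.8517], [0.0, 0.0, 0.0, 1.0]]}
{'time_s': 0.15, 'qpos': array([-1.29400278e+00,  4.23648595e-01,  1.63047017e+00,  9.83065993e-06,
        1.08861107e+00, -1.89680681e-02]), 'dq': array([-0.00031465, -0.00109055, -0.00343726, -0.00195706,  0.0021927 ,
       -0.00067422]), 'tau': array([ 8.01636161e-04, -5.44984853e+01, -2.73918861e+01,  6.43544784e-02,
        2.04647833e-02, -7.41073472e-05]), 'tool_pos': array([ 182.1254043 , -597.53909536,  302.10805392]), 'orientation': array([ 9.89085722e-01,  1.47340122e-01, -6.87786853e-05, -5.64435683e-04]), 'force': array([ 0.27145998, -0.29667755,  0.30940259]), 'wrist_torque': array([-0.01961783,  0.00285037,  0.05779343]), 'width': 87.87787558421067}
```

View pics/a_top.png

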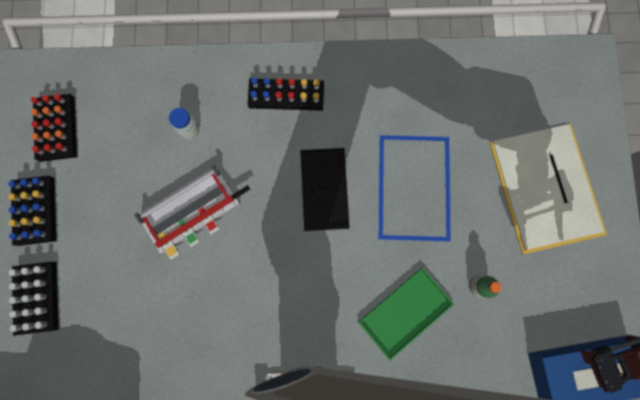

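View pics/a_side.png

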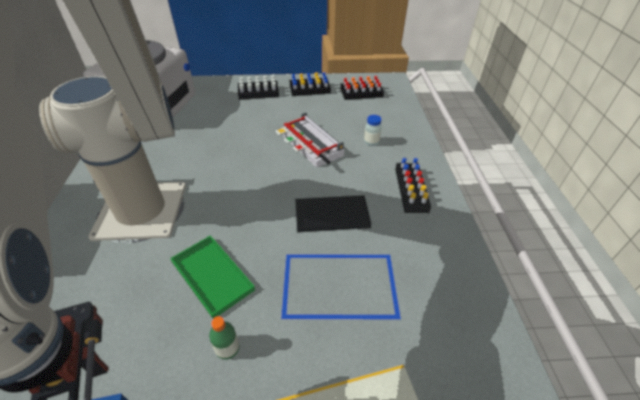

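View pics/a_wrist.png

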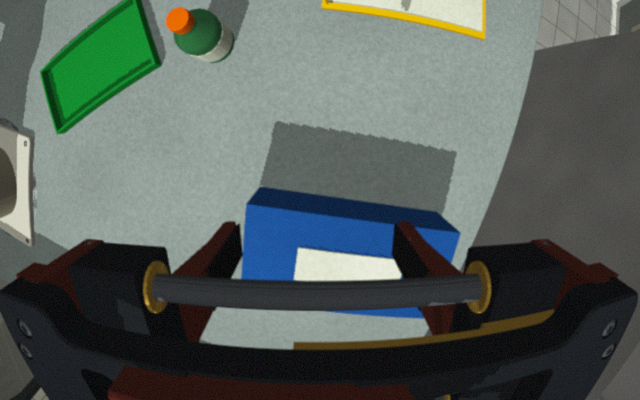

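The top view shows the jig near (190,212) with yellow, green and red cassettes, its grip at (240,193). The black tray is near (325,189), the mark near (414,188) and a green decoy tray near (405,310). Next I'll enlarge these areas.

```bash
cat > h.py <<'E'
from station import env, set_gripper, viewer, workorder
import cv2, numpy as np
from scipy.spatial.transform import Rotation as R
def ray(n,u,v,T=None):
    p=viewer.camera_params(n); x=(u-p['cx'])/p['fx']; y=(v-p['cy'])/p['fy']
    if n=='wrist':
        r=np.hypot(x,y); d=np.array([np.sin(r)*x/max(r,1e-9),-np.sin(r)*y/max(r,1e-9),-np.cos(r)]); P=T@np.array(p['tool_from_camera'])
    else: d=np.array([x,-y,-1.]); P=np.array(p['pose'])
    return P[:3,3],P[:3,:3]@d
def pt(n,u,v,z=0,T=None):
    o,d=ray(n,u,v,T); return o+d*(z-o[2])/d[2]
def proj(n,X,T=None):
    p=viewer.camera_params(n); P=np.array(p['pose']) if n!='wrist' else T@np.array(p['tool_from_camera'])
    c=(np.asarray(X,float)-P[:3,3])@P[:3,:3]; x,y,z=c[...,0],-c[...,1],-c[...,2]
    if n=='wrist':
        r=np.hypot(x,y); th=np.arctan2(r,z); k=th/np.maximum(r,1e-9)
    else: k=1/z
    return np.stack([p['cx']+p['fx']*x*k,p['cy']+p['fy']*y*k],-1)
def tool():
    s=env.read_state(); T=np.eye(4); T[:3,:3]=R.from_quat(s['orientation']).as_matrix(); T[:3,3]=s['tool_pos']; return T
def crop(img,x0,y0,x1,y1,name,k=None):
    k=k or min(800/(x1-x0),600/(y1-y0)); k=min(k,min(800/(x1-x0),600/(y1-y0)))
    cv2.imwrite('pics/'+name,cv2.resize(img[y0:y1,x0:x1],None,fx=k,fy=k,interpolation=cv2.INTER_CUBIC)); print(name,'scale',k)
def down(yaw):  # tool z down; tool x axis at world angle yaw ; tool y = yaw-90
    return (R.from_euler('z',yaw)*R.from_euler('x',np.pi)).as_quat()
E
python3 - <<'E'
from h import *
im=cv2.imread('pics/a_top.png')
crop(im,130,160,260,260,'b_jig.png'); crop(im,290,120,460,250,'b_tray.png')
s=env.read_state(); r=R.from_quat(s['orientation']).as_matrix(); print(r.round(3))
E
```

```text
b_jig.png scale 6.0
b_tray.png scale 4.615384615384615
[[ 0.957  0.291 -0.   ]
 [ 0.291 -0.957  0.001]
 [ 0.    -0.001 -1.   ]]
```

View pics/b_jig.png

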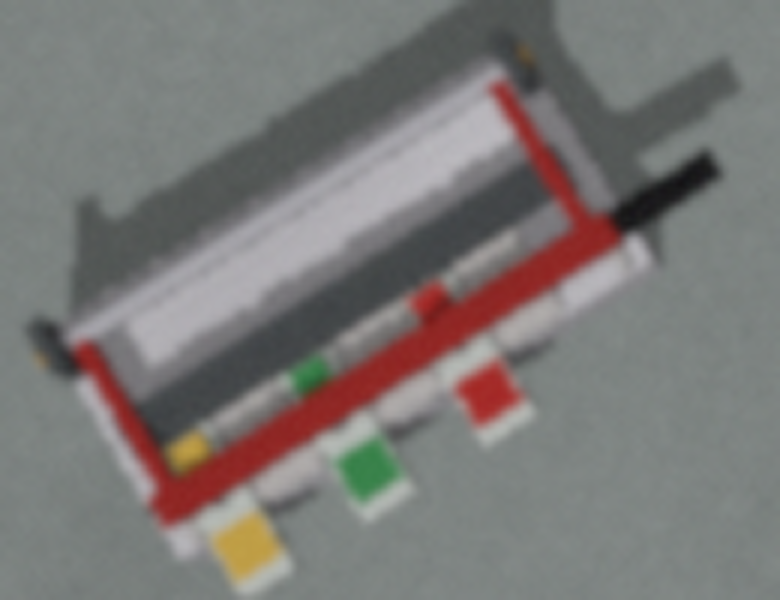

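View pics/b_tray.png

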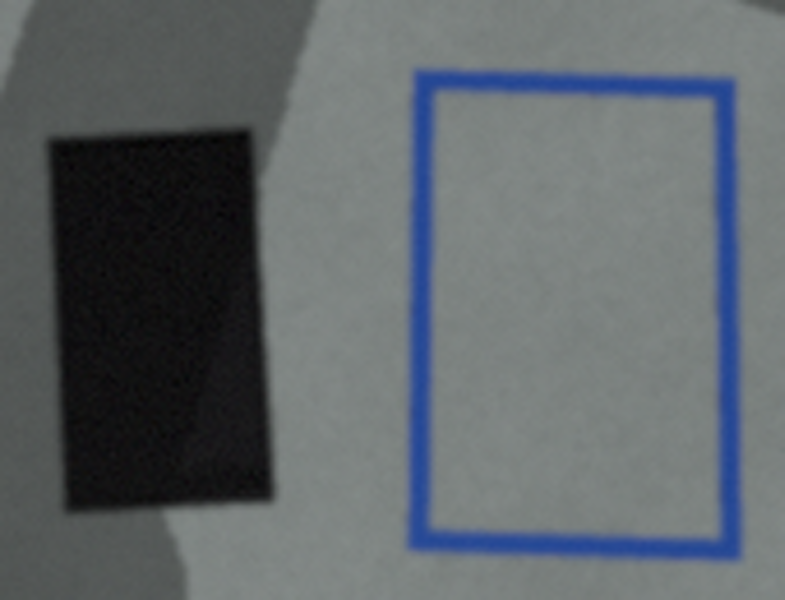

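```bash
cat > fit.py <<'E'
from h import *
from scipy.optimize import least_squares
def fit(obs,x0):
    def tf(p,X): c,s=np.cos(p[2]),np.sin(p[2]); X=np.asarray(X,float); return np.array([p[0]+c*X[0]-s*X[1],p[1]+s*X[0]+c*X[1],X[2]])
    f=lambda p: np.concatenate([proj(n,tf(p,X),T)-np.array(uv) for n,X,uv,T in obs])
    r=least_squares(f,x0,x_scale=[100,100,.2],loss='soft_l1'); print('fit',r.x.round(3),'res px',f(r.x).reshape(-1,2).round(1).tolist()); return r.x
E
python3 - <<'E'
from fit import *
c=lambda x,y,ox,oy,k:(x/k+ox,y/k+oy)
J=lambda x,y:c(x,y,130,160,6.)
o=[('top',(-70,87,38),J(271,581),None),('top',(-70,29,38),J(391,506),None),('top',(-70,-29,38),J(512,428),None),('top',(-6.5,87,42),J(188,450),None),('top',(-6.5,29,42),J(311,376),None),('top',(-6.5,-29,42),J(431,300),None),('top',(-22,-162,44),J(714,165),None)]
p=pt('top',190,215,30); print(p)
j=fit(o,[p[0],p[1],-.5])
B=lambda x,y:c(x,y,290,120,785/170)
for nm,q,h,w,l in [('tray',[(50,140),(250,130),(273,498),(66,510)],20,105,58),('mark',[(415,70),(735,80),(740,560),(408,548)],0,138,92)]:
    P=[pt('top',*B(*a),h) for a in q]; print(nm,np.round(P,0).tolist(),[round(np.linalg.norm(P[i]-P[i-1])) for i in range(4)])
    m=np.mean(P,0)
    # image order: far-left(+x,+y), far-right(+x,-y), near-right, near-left ; long side along world x
    fit([('top',(sx*w,sy*l,h),B(*a),None) for a,(sx,sy) in zip(q,[(1,1),(1,-1),(-1,-1),(-1,1)])],[m[0],m[1],0])
for nm,u,v,z in [('jar',180,116,100),('wash',495,287,120),('rackR',(285),93,61)]: print(nm,pt('top',u,v,z).round())
E
```

```text
[494.84353873 291.02758686  30.        ]
fit [495.308 286.771   0.55 ] res px [[-0.4, 0.2], [-0.1, -0.1], [-0.2, 0.2], [0.1, 0.3], [-0.2, -0.1], [-0.1, 0.1], [1.3, -0.9]]
tray [[658.0, 10.0, 20.0], [661.0, -103.0, 20.0], [454.0, -108.0, 20.0], [450.0, 5.0, 20.0]] [208, 112, 207, 113]
fit [ 5.55998e+02 -4.91330e+01  2.70000e-02] res px [[-0.8, -0.4], [0.6, -0.5], [0.7, 0.6], [-0.5, 0.3]]
mark [[700.0, -199.0, 0.0], [689.0, -381.0, 0.0], [416.0, -365.0, 0.0], [427.0, -183.0, 0.0]] [274, 182, 274, 183]
fit [ 5.57972e+02 -2.82349e+02 -5.90000e-02] res px [[-0.3, -0.5], [0.3, -0.4], [0.3, 0.4], [-0.3, 0.4]]
jar [730. 301. 100.]
wash [ 302. -425.  120.]
rackR [799.  46.  61.]
```

Three cassettes are seated: yellow at y=+87, green at +29 and red at -29; the slot at -87 is empty. The tray and jig sizes fit. Next I'll check with the wrist camera from above the jig.

Run:
```python
from h import *
j=np.array([495.3,286.8,.55])
Rj=np.array([[np.cos(.55),-np.sin(.55)],[np.sin(.55),np.cos(.55)]])
p=Rj@[-30,-70]+j[:2]
env.reach([p[0],p[1],300],down(.55+np.pi/2)); T=tool(); print(T[:3,3],env.read_state()['qpos'].round(2))
im=viewer.camera('wrist'); cv2.imwrite('pics/c_w.png',im); np.save('c_T.npy',T)
```

```text
[506.60127353 210.86688915 300.00305863] [ 0.37  0.32  1.8  -0.    1.02 -0.18]
```

View pics/c_w.png

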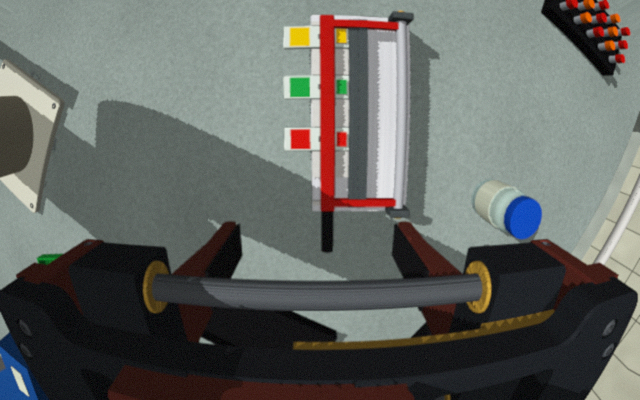

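The wrist view shows the grip rod at (327,232) between the fingers, the cassettes' front edges at u≈284, and nothing in the -87 slot.

Run:
```python
from h import *
im=cv2.imread('pics/c_w.png'); crop(im,275,5,425,255,'c_crop.png',4)
```

```text
c_crop.png scale 2.4
```

View pics/c_crop.png

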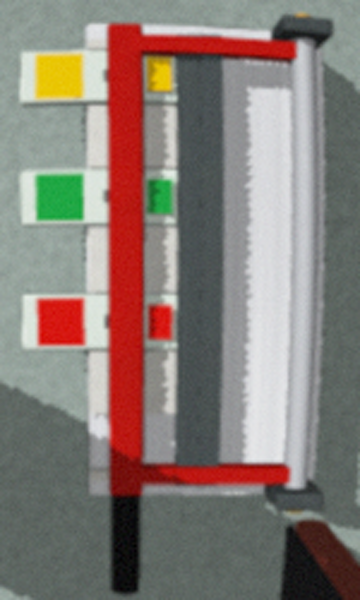

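Run:
```python
from fit import *
T=np.load('c_T.npy')
W=lambda x,y:(x/2.4+275,y/2.4+5)
o=[]
for y,v0,v1,v2 in [(87,50,103,74),(29,170,224,197),(-29,295,348,321)]:
    o+=[('wrist',(-70,y+13,38),W(21,v0),T),('wrist',(-70,y-13,38),W(21,v1),T),('wrist',(-6.5,y,42),W(160,v2),T)]
o+=[('wrist',(-22,-162,51),W(125,592),T),('wrist',(-30,110,49.5),W(109,25),T),('wrist',(-30,-110,49.5),W(110,494),T),('wrist',(-14,110,49.5),W(143,25),T)]
jw=fit(o,[495,287,.55])
J=lambda x,y:(x/6+130,y/6+160)
o2=[('top',(-70,87,38),J(271,581),None),('top',(-70,29,38),J(391,506),None),('top',(-70,-29,38),J(512,428),None),('top',(-6.5,87,42),J(188,450),None),('top',(-6.5,29,42),J(311,376),None),('top',(-6.5,-29,42),J(431,300),None)]
j=fit(o+o2,jw); np.save('jig.npy',j)
```

```text
fit [498.084 290.865   0.551] res px [[0.0, 0.1], [-0.1, -0.1], [-0.0, -0.3], [-0.2, -0.2], [-0.1, 0.4], [0.2, -0.5], [0.3, -0.4], [0.6, 0.7], [-0.0, 0.4], [-0.1, 2.4], [-0.4, -1.5], [-0.6, 1.1], [0.4, -1.3]]
fit [497.941 290.614   0.552] res px [[-0.2, 0.2], [-0.4, 0.0], [-0.3, -0.2], [-0.4, -0.0], [-0.3, 0.6], [-0.0, -0.4], [0.0, -0.3], [0.4, 0.8], [-0.3, 0.5], [-0.3, 2.5], [-0.6, -1.4], [-0.8, 1.2], [0.2, -1.2], [-1.8, -0.8], [-1.6, -1.1], [-1.7, -0.8], [-1.4, -0.7], [-1.7, -1.1], [-1.6, -1.0]]
```

```bash
cat >> h.py <<'E'
def jw(x,y,z,j=None):
    j=np.load('jig.npy') if j is None else j
    c,s=np.cos(j[2]),np.sin(j[2]); return np.array([j[0]+c*x-s*y,j[1]+s*x+c*y,z])
def yawof(): 
    T=tool(); return np.arctan2(T[1,0],T[0,0])
E
python3 - <<'E'
from h import *
np.save('jig.npy',[496.8,289,.551])
q=down(.551+np.pi/2)
env.reach(jw(-22,-139,200),q)
set_gripper(60)
print(env.move_l(jw(-22,-139,44+61+25),rate=100,f_stop=8))
T=tool();np.save('d_T.npy',T); cv2.imwrite('pics/d_w.png',viewer.camera('wrist')); cv2.imwrite('pics/d_s.png',viewer.camera('side')); print(env.read_state()['force'],env.read_state()['width'])
s=cv2.imread('pics/d_s.png'); crop(s,250,90,400,210,'d_s.png',5)
E
```

```text
False
[-0.20619463 -0.37323127 -0.80849151] 59.760073272951814
d_s.png scale 5
```

View pics/d_w.png

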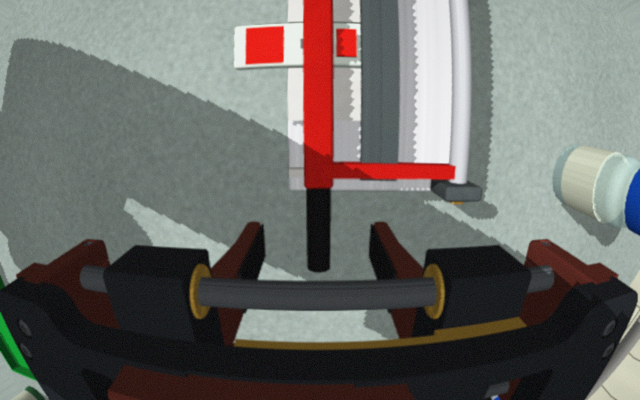

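View pics/d_s.png

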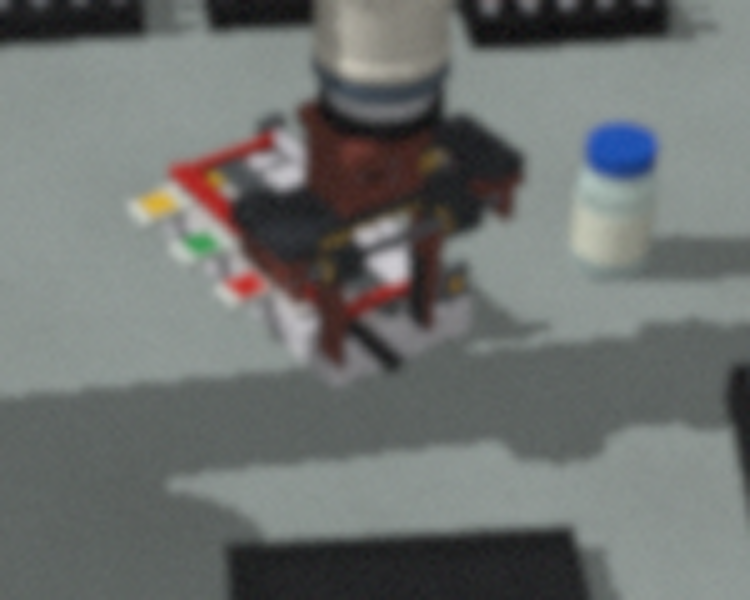

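Run:
```python
from fit import *
T=np.load('d_T.npy')
for X in [(0,30,80),(10,30,80),(-10,30,80)]:
    print(X,proj('wrist',(T@np.array([*X,1]))[:3],T).round(1))
for y in (-112,-139,-162): print(y,proj('wrist',jw(-22,y,44),T).round(1))
f=lambda a,b:(a,b)
fit([('wrist',(-22,-162,46),(318,270),T),('wrist',(-30,-110,49.5),(304,187),T),('wrist',(-14,-110,49.5),(333,187),T),('wrist',(-70,-16,38),(236,27),T),('wrist',(-70,-42,38),(236,67),T),('wrist',(-6.5,-29,42),(346,43),T)],[497,289,.55])
```

```text
(0, 30, 80) [368.  241.2]
(10, 30, 80) [369.  224.8]
(-10, 30, 80) [367.  256.8]
-112 [314.9 192.5]
-139 [315.  237.1]
-162 [315.  271.4]
fit [498.039 291.773   0.547] res px [[0.1, 0.4], [-0.1, 1.1], [0.5, 1.3], [-0.7, -3.0], [-1.7, -0.2], [1.8, -2.0]]
```

Run:
```python
from h import *
print(env.move_l(jw(-21,-139,105),rate=60,f_stop=8))
set_gripper(0); s=env.read_state(); print(s['width'],s['force'],s['tool_pos'],s['time_s'])
```

```text
False
13.116508300091185 [ 0.98586378  0.52816075 -0.6581449 ] [551.884848   159.68822588 105.0811793 ] 6.75
```

Run:
```python
from h import *
p0=env.read_state()['tool_pos'].copy()
def off(th):
    v=np.array([-82,-1.5]); # rotation lifting: (-82,0)->(0,+82) over towards +x
    c,s=np.cos(th),np.sin(th); w=np.array([c*v[0]+s*v[1],-s*v[0]+c*v[1]])-v
    a=.551; return np.array([np.cos(a)*w[0],np.sin(a)*w[0],w[1]])
for th in np.arange(.15,1.61,.145):
    env.move_l(p0+off(th),rate=100)
    s=env.read_state(); print(round(th,2),s['force'].round(1),round(s['width'],1),s['time_s'].__round__(1))
np.save('p0grip.npy',p0)
T=tool();np.save('e_T.npy',T);cv2.imwrite('pics/e_w.png',viewer.camera('wrist'))
```

```text
0.15 [ 1.  -0.1  0.4] 13.5 7.0
0.3 [-0.1 -1.4  0.9] 12.8 7.3
0.44 [-2.9 -4.5  2.2] 13.1 7.6
0.58 [-5.8 -6.5  5.4] 13.8 7.8
0.73 [-9.5 -8.6  8.9] 13.0 8.1
0.88 [-13.8 -13.4  16.3] 13.0 8.4
1.02 [-20.7 -16.   26.7] 13.2 8.6
1.16 [-18.2 -12.   30.8] 13.6 8.9
1.31 [-10.1  -5.3  23.2] 13.4 9.2
1.45 [-5.1 -1.  13.7] 13.3 9.4
1.6 [-1.5 -0.5  8.9] 13.4 9.7
```

View pics/e_w.png

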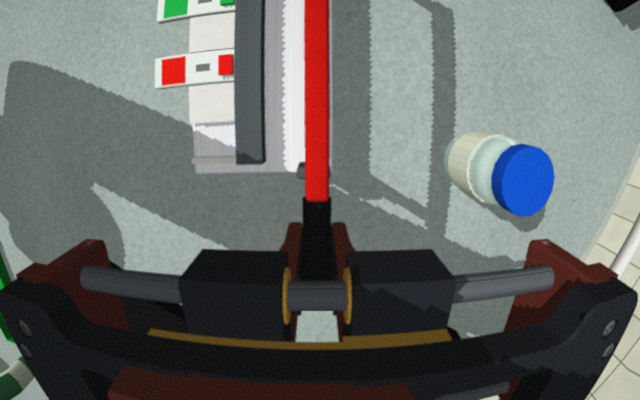

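The bar stands up with its rod held at (315,240). I'll release it, back off, and go to the cassette viewing pose.

Run:
```python
from h import *
set_gripper(50); p=env.read_state()['tool_pos']
env.move_l(p+[0,0,90],rate=150)
q=down(.551+np.pi)
print(env.ik(jw(-57,29,260),q))
env.reach(jw(-57,29,270),q); 
T=tool();np.save('f_T.npy',T);im=viewer.camera('wrist');cv2.imwrite('pics/f_w.png',im); s=env.read_state();print(s['qpos'].round(2),s['time_s'],s['force'])
cv2.imwrite('pics/f_top.png',viewer.camera('top'))
```

```text
[ 0.55724779  0.32504038  1.89935878  0.          0.9171935  -1.56454854]
[ 0.56  0.31  1.89 -0.    0.94 -1.56] 12.475 [ 0.27301464  1.39457117 -0.33039559]
```

View pics/f_w.png

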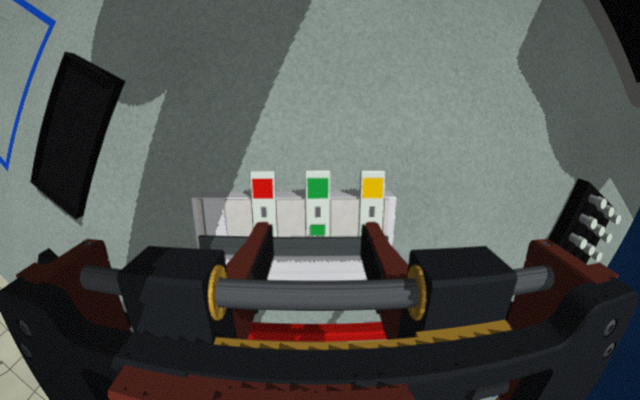

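View pics/f_top.png

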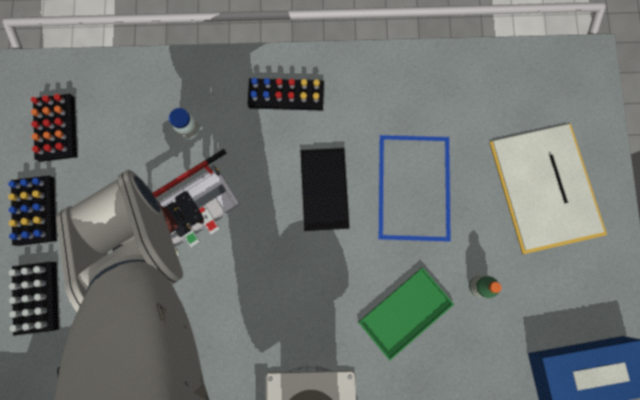

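Run:
```python
from fit import *
im=cv2.imread('pics/f_w.png'); crop(im,185,160,405,250,'f_crop.png');
```

```text
f_crop.png scale 3.6363636363636362
```

View pics/f_crop.png

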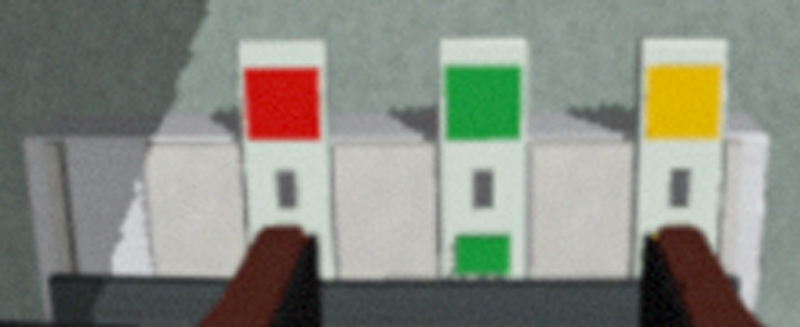

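Run:
```python
from fit import *
T=np.load('f_T.npy'); k=800/220; W=lambda x,y:(x/k+185,y/k+160)
o=[]
for y,a,b in [(-29,238,327),(29,440,528),(87,642,728)]:
    o+=[('wrist',(-70,y-13,37),W(a,40),T),('wrist',(-70,y+13,37),W(b,40),T)]
o+=[('wrist',(-6.5,29,42),W(483,255),T)]
j=fit(o,[497,289,.55])
```

```text
fit [497.107 291.381   0.55 ] res px [[-0.2, 0.1], [-0.2, -0.1], [-0.5, -0.2], [0.5, -0.2], [-0.1, -0.0], [0.6, 0.2], [0.2, 0.1]]
```

```bash
cat > pick.py <<'E'
from h import *
def pick(y,slide=32,zt=106,h=190):
    q=down(.55+np.pi)
    env.reach(jw(-57,y,h),q); set_gripper(42)
    env.move_l(jw(-57,y,135),rate=150)
    print('contact',env.move_l(jw(-57,y,zt),rate=60,f_stop=6))
    set_gripper(0); s=env.read_state(); print('grip',round(s['width'],1),s['force'].round(1),s['tool_pos'].round(1))
    env.move_l(jw(-57-slide,y,zt),rate=60); s=env.read_state(); print('slid',round(s['width'],1),s['force'].round(1))
    env.move_l(jw(-57-slide,y,h),rate=120)
    T=tool(); np.save(f'g_T.npy',T); im=viewer.camera('wrist'); s=env.read_state(); print('up',round(s['width'],1),s['force'].round(1),s['time_s']); return im
E
python3 - <<'E'
from pick import *
np.save('jig.npy',[497.4,291.2,.55])
im=pick(-29); cv2.imwrite('pics/g_w.png',im)
E
```

```text
contact False
grip 25.3 [-0.8 -0.3  1.4] [464.1 236.8 106.3]
slid 25.7 [-0.9 -0.7  1.2]
up 25.6 [ 1.  -1.1 -1. ] 16.5083
```

View pics/g_w.png

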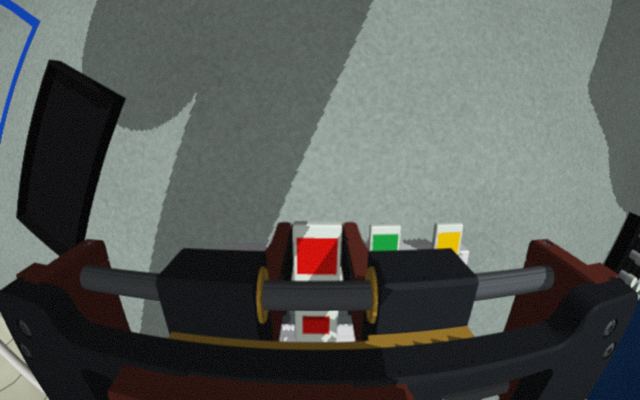

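The red cassette is held square between the fingers at (318,255). Next I'll measure the tray with the wrist camera.

Run:
```python
from h import *
env.reach([556,-140,260],down(np.pi/2)); T=tool(); np.save('t_T.npy',T); im=viewer.camera('wrist'); cv2.imwrite('pics/t_w.png',im); s=env.read_state(); print(s['width'],s['qpos'].round(2),s['time_s'])
```

```text
25.591624449917397 [-0.27  0.4   1.78  0.    0.96 -0.27] 17.9917
```

View pics/t_w.png

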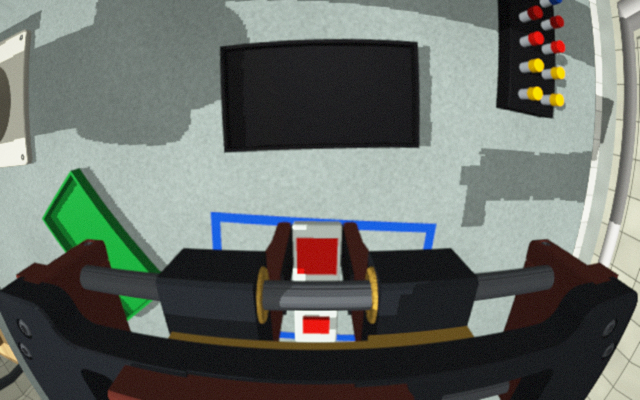

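Run:
```python
from fit import *
im=cv2.imread('pics/t_w.png'); 
crop(im,205,30,435,165,'t_crop.png')
T=np.load('t_T.npy')
fit([('wrist',(-105,58,20),(221,46),T),('wrist',(105,58,20),(417,41),T),('wrist',(105,-58,20),(419,147),T),('wrist',(-105,-58,20),(225,151),T)],[556,-49,0])
print(pt('wrist',212,212,0,T),pt('wrist',436,226,0,T))
```

```text
t_crop.png scale 3.4782608695652173
fit [ 5.59854e+02 -4.51410e+01  2.90000e-02] res px [[-0.9, -0.7], [1.1, -0.2], [0.6, 0.1], [-0.7, 0.9]]
[ 429.68216433 -180.4474445     0.        ] [ 703.53562069 -198.35093617    0.        ]
```

View pics/t_crop.png

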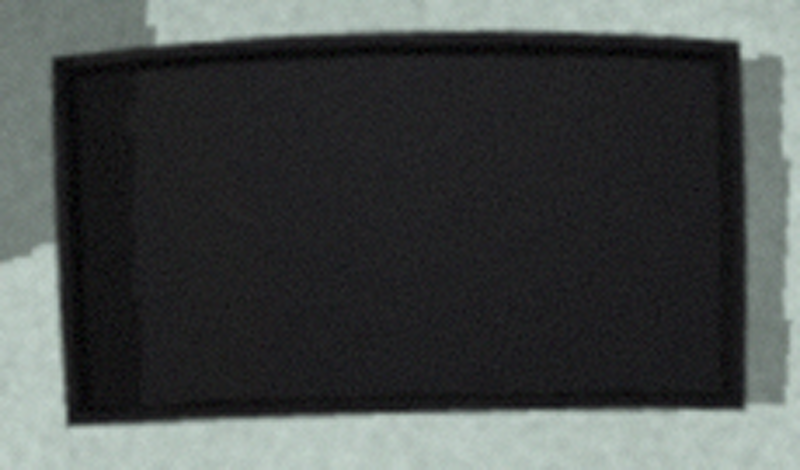

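```bash
cat > place.py <<'E'
from h import *
def place(tr,tx,op=36):
    c,s=np.cos(tr[2]),np.sin(tr[2]); xy=np.array([tr[0]+c*tx-s*27,tr[1]+s*tx+c*27]); q=down(np.pi/2+tr[2])
    env.reach([*xy,180],q); print('w',env.read_state()['width'])
    env.move_l([*xy,120],rate=150)
    print('touch',env.move_l([*xy,85.5],rate=50,f_stop=5)); st=env.read_state(); print(st['tool_pos'].round(1),st['width'],st['force'].round(1))
    set_gripper(op); env.move_l([*xy,190],rate=150)
E
python3 - <<'E'
from place import *
tr=[559,-46,.029]; place(tr,64)
env.reach([556,-140,260],down(np.pi/2)); T=tool(); np.save('t2_T.npy',T); im=viewer.camera('wrist'); cv2.imwrite('pics/t2_w.png',im); s=env.read_state(); print(s['time_s'])
E
```

```text
w 25.605907741124575
touch True
[621.5 -17.   84.4] 25.53407998154584 [-0.7 -0.4  4.9]
21.925
```

View pics/t2_w.png

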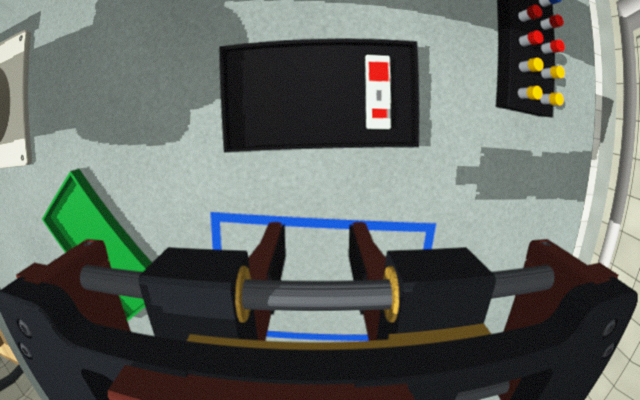

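The red cassette lies flat in the tray at (378,91). Next is green.

```bash
sed -i 's/85.5/86.5/' place.py
python3 - <<'E'
from pick import *
im=pick(29)
crop(im,180,180,460,360,'g2.png')
env.reach([556,-140,260],down(np.pi/2)); T=tool(); np.save('t3_T.npy',T); im=viewer.camera('wrist'); cv2.imwrite('pics/t3_w.png',im); s=env.read_state(); print(s['time_s'],s['width'])
E
```

```text
contact False
grip 25.6 [-0.2 -0.   1.8] [433.8 286.2 106.2]
slid 25.8 [-1.1 -1.   2.2]
up 25.6 [-0.1  0.1 -0.4] 27.05
g2.png scale 2.857142857142857
28.725 25.425784696516903
```

View pics/t3_w.png

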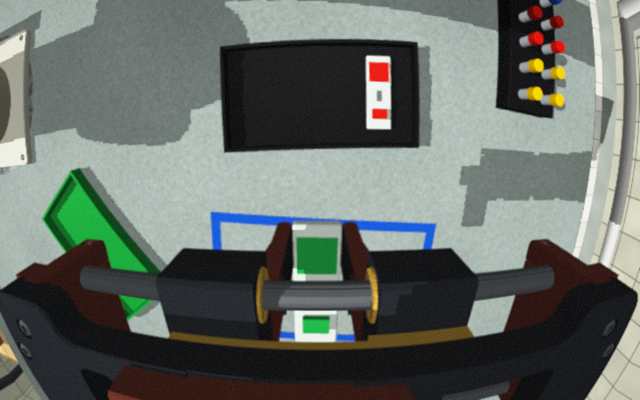

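Green is held square at (317,258) and the tray hasn't moved. I'll place it in the middle, then fetch yellow.

Run:
```python
from place import *
from pick import pick
place([559,-46,.029],0)
im=pick(87)
env.reach([556,-140,260],down(np.pi/2)); T=tool(); np.save('t4_T.npy',T); im=viewer.camera('wrist'); cv2.imwrite('pics/t4_w.png',im); s=env.read_state(); print(s['time_s'],s['width'])
```

```text
w 25.55233535410762
touch False
[558.3 -19.   86.5] 25.549914540628798 [0.6 0.5 0.3]
contact False
grip 25.4 [-0.2  0.5  1.3] [403.5 335.7 106.3]
slid 25.5 [-0.5 -0.6  2. ]
up 25.8 [ 0.9 -0.5 -0.5] 36.8917
38.75 25.52649976162683
```

View pics/t4_w.png

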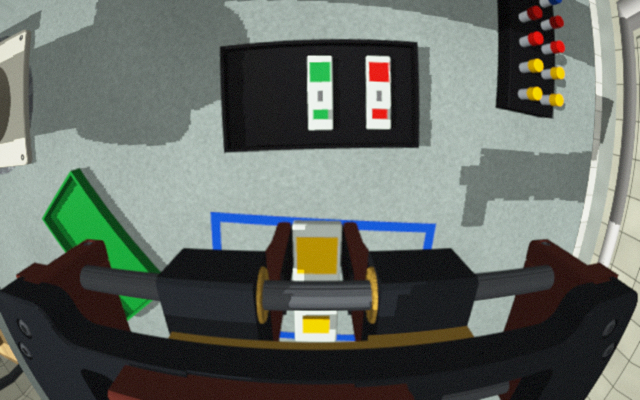

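Green (320,92) and red (378,92) lie flat, yellow is held and the tray hasn't moved.

Run:
```python
from place import *
place([559,-46,.029],-64)
env.reach([556,-140,260],down(np.pi/2)); T=tool(); np.save('t5_T.npy',T); im=viewer.camera('wrist'); cv2.imwrite('pics/t5_w.png',im); s=env.read_state(); print(s['time_s'],s['width'])
```

```text
w 25.418988556941958
touch False
[494.3 -20.8  86.4] 25.659891369157677 [0.3 0.1 0.3]
42.7417 36.070124112717245
```

View pics/t5_w.png

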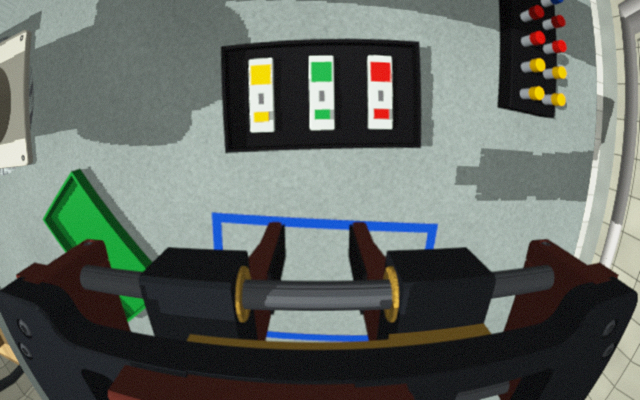

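All three lie flat side by side: yellow (261,95), green (321,92), red (380,92). Now I'll push the tray along -y with both fingers open on its +y wall, stopping short to check.

```bash
cat > push.py <<'E'
from h import *
def pose(c,d):  # tray-like pose c=(x,y,yaw); tool at distance d on its +y side
    return np.array([c[0]-np.sin(c[2])*d,c[1]+np.cos(c[2])*d]),down(np.pi/2+c[2])
E
python3 - <<'E'
from push import *
set_gripper(88)
tr=np.array([559.5,-45.5,.029]); mk=np.array([561,-280.5,-.059]); zt=88
xy,q=pose(tr,100); env.reach([*xy,200],q); print('down',env.move_l([*xy,zt],rate=120,f_stop=8))
xy,q=pose(tr,74); env.move_l([*xy,zt],rot=q,rate=60)
s=env.read_state(); print(s['tool_pos'].round(1),s['force'].round(1))
for f in (.3,.6,.88):
    c=tr+(mk-tr)*f; xy,q=pose(c,68); r=env.move_l([*xy,zt],rot=q,rate=60,f_stop=25); s=env.read_state(); print(f,r,s['tool_pos'].round(1),s['force'].round(1),round(s['time_s'],1))
xy,q=pose(c,95); env.move_l([*xy,zt],rate=100); env.move_l([*xy,260],rate=150)
xy,q=pose(c,-95);env.reach([*xy,260],q); T=tool(); np.save('u_T.npy',T)
cv2.imwrite('pics/u_w.png',viewer.camera('wrist')); print(T[:3,3])
E
```

```text
down False
[557.3  27.9  88. ] [-0.3 -0.7  0.9]
0.3 False [559.9 -47.9  88.1] [-0.3 -1.1  0.2] 47.6
0.6 False [ 561.8 -118.6   87.8] [-0.1 -0.2 -0.2] 48.9
0.88 False [ 564.3 -184.3   88.2] [-0.3 -0.4  0.4] 50.2
[ 555.96583339 -346.23798391  259.26485015]
```

View pics/u_w.png

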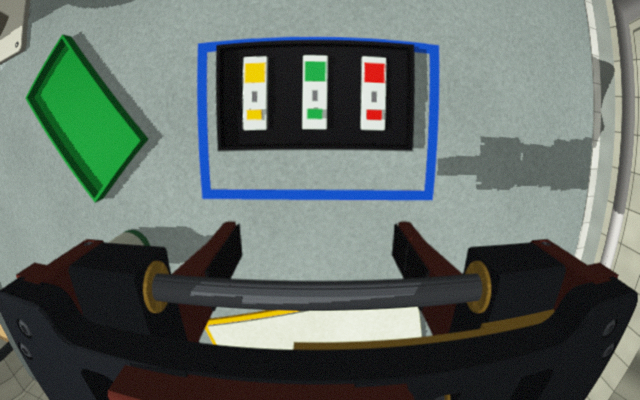

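Run:
```python
from fit import *
im=cv2.imread('pics/u_w.png'); crop(im,190,30,450,210,'u_crop.png'); T=np.load('u_T.npy')
t=fit([('wrist',(-105,58,20),(217,48),T),('wrist',(105,58,20),(412,46),T),('wrist',(105,-58,20),(414,148),T),('wrist',(-105,-58,20),(219,150),T)],[561,-250,0])
m=fit([('wrist',(-138,92,0),(198,45),T),('wrist',(138,92,0),(440,46),T),('wrist',(138,-92,0),(433,199),T),('wrist',(-138,-92,0),(203,198),T)],[561,-280,0])
```

```text
u_crop.png scale 3.076923076923077
fit [ 5.59103e+02 -2.53451e+02 -3.30000e-02] res px [[-1.3, -2.0], [1.8, -3.2], [0.1, 1.5], [-0.2, 2.4]]
fit [ 5.61382e+02 -2.79557e+02 -5.30000e-02] res px [[0.4, -1.4], [-0.6, -0.8], [0.1, 1.2], [0.0, 1.1]]
```

View pics/u_crop.png

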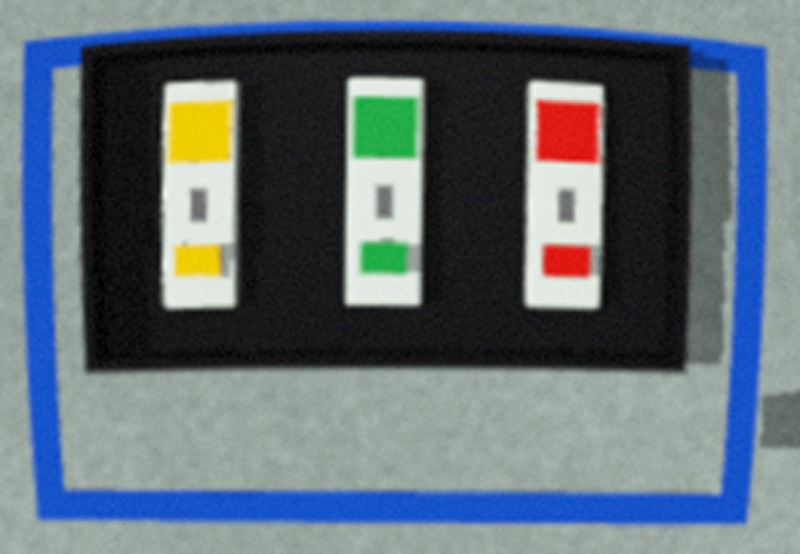

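The tray stands about 26 mm short in y and is otherwise aligned. Now the last push.

Run:
```python
from push import *
c=np.array([560.8,-252.3,-.048]); mk=np.array([562.5,-279.5,-.057]); zt=88
xy,q=pose(c,100); env.reach([*xy,260],q); print(env.move_l([*xy,zt],rate=130,f_stop=8))
xy,q=pose(c,72); env.move_l([*xy,zt],rot=q,rate=60)
xy,q=pose(mk,68); print(env.move_l([*xy,zt],rot=q,rate=40,f_stop=25))
xy,q=pose(mk,95); env.move_l([*xy,zt],rate=100); env.move_l([*xy,260],rate=150)
xy,q=pose(mk,-95);env.reach([*xy,260],q); T=tool(); np.save('v_T.npy',T)
im=viewer.camera('wrist'); crop(im,190,30,450,210,'v_crop.png'); print(env.read_state()['time_s'])
```

```text
False
False
v_crop.png scale 3.076923076923077
59.0833
```

View pics/v_crop.png

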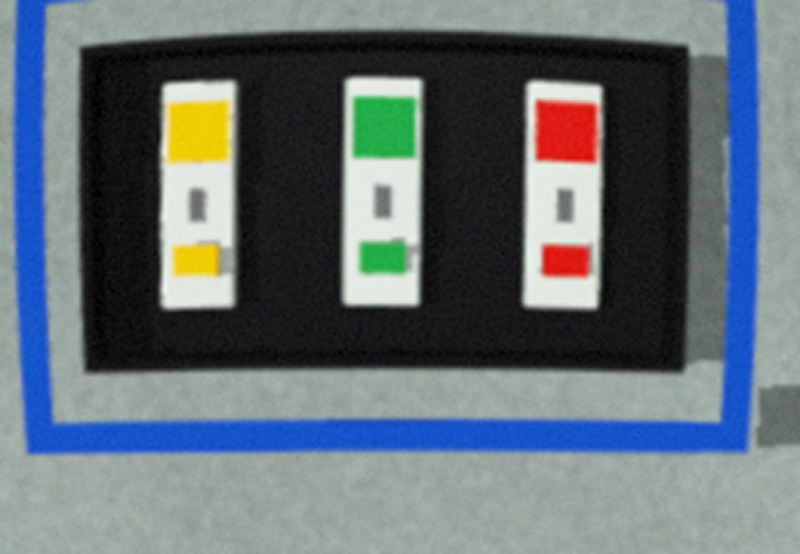

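The tray stands inside the outline with roughly 12 to 17 mm of clearance on every side. Now I'll shut the bar.

```bash
cat > arc.py <<'E'
from h import *
def off(th,v=(-82,-1.5)):
    v=np.array(v); c,s=np.cos(th),np.sin(th); w=np.array([c*v[0]+s*v[1],-s*v[0]+c*v[1]])-v
    a=.55; return np.array([np.cos(a)*w[0],np.sin(a)*w[0],w[1]])
E
python3 - <<'E'
from arc import *
p0=np.load('p0grip.npy'); q=down(.551+np.pi/2); p=p0+off(1.6)
env.reach(p+[0,0,90],q); set_gripper(60); T=tool(); im=viewer.camera('wrist'); cv2.imwrite('pics/w_w.png',im); print(p,env.read_state()['time_s'])
E
```

```text
[622.55486861 203.01638394 188.59001403] 61.85
```

View pics/w_w.png

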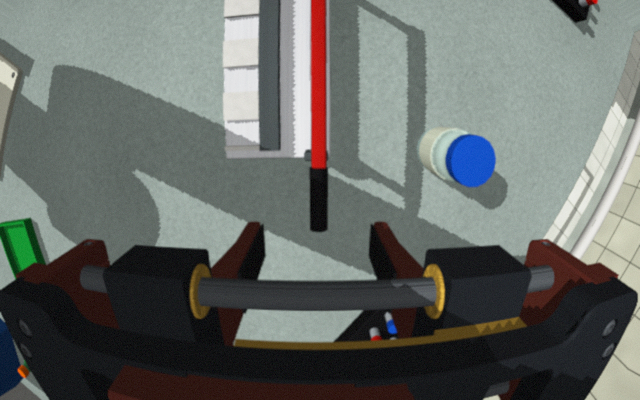

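The bar is still up with the rod at (318,200) and the slots are empty. I'll grasp it and swing it down.

Run:
```python
from arc import *
p0=np.load('p0grip.npy'); p=p0+off(1.6)
print(env.move_l(p,rate=80,f_stop=8)); set_gripper(0); s=env.read_state(); print(round(s['width'],1),s['force'].round(1))
for th in np.arange(1.45,.1,-.15):
    env.move_l(p0+off(th),rate=80); s=env.read_state(); print(round(th,2),s['force'].round(1),round(s['width'],1))
    if abs(th-.85)<.01: set_gripper(22); set_gripper(0); print('regrip',env.read_state()['force'].round(1))
print(env.move_l(p0+off(0)+[0,0,-2],rate=30,f_stop=30)); s=env.read_state(); print(s['force'].round(1),s['tool_pos'].round(1),s['time_s'])
```

```text
False
12.9 [ 1.9  1.4 -0.9]
1.45 [0.  2.  4.7] 12.9
1.3 [-0.7  0.1  5.8] 13.1
1.15 [ 0.4 -1.   2.9] 13.5
1.0 [ 1.9 -0.  -2.4] 13.4
0.85 [ 3.9  0.2 -5.8] 13.0
regrip [-1.  -0.5  1.2]
0.7 [ 0.2  0.3 -1.5] 13.5
0.55 [ 1.6  3.1 -3.8] 12.9
0.4 [ 3.2  2.8 -4.6] 13.1
0.25 [ 3.4  4.7 -2.8] 13.4
False
[ 1.9  3.5 -1. ] [551.9 159.7 102.8] 68.2167
```

Run:
```python
from arc import *
p0=np.load('p0grip.npy')
set_gripper(50); b=p0.copy(); b[2]=180; env.move_l(b,rate=120)
T=tool(); im=viewer.camera('wrist'); cv2.imwrite('pics/x_w.png',im)
set_gripper(0); s=env.read_state();print(s['force'].round(1))
b[2]=120; print(env.move_l(b,rate=25,f_stop=15)); s=env.read_state(); print(s['force'].round(1),s['tool_pos'].round(1))
b[2]=190; env.move_l(b,rate=120); print(env.read_state()['time_s'])
```

```text
[-0.8  0.9  0.1]
True
[-2.8 -0.3  9.6] [551.9 159.7 131.1]
73.075
```

View pics/x_w.png

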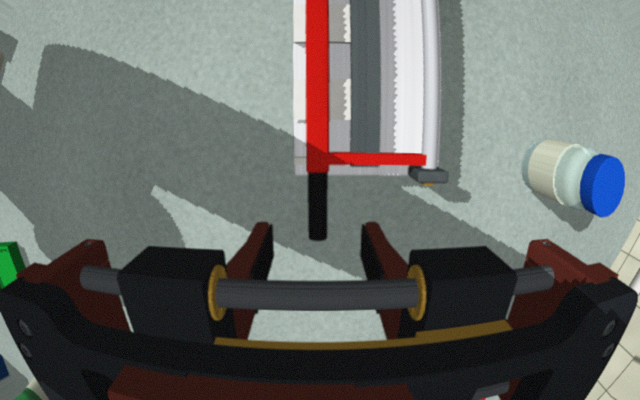

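Pressing met 15 N (hinge friction is 3 to 5 N) with the tips at z=51.1, which matches the rod top of a shut bar (51 mm). Last check: withdraw and take final pictures.

Run:
```python
from h import *
env.move_l([551,60,320],rate=200); env.reach([440,-40,400],down(np.pi/2))
env.hold(.5)
im=viewer.camera('top'); cv2.imwrite('pics/y_top.png',im); im2=viewer.camera('side'); cv2.imwrite('pics/y_side.png',im2)
print(env.read_state()['time_s'],[ (n,) for n in ()])
```

```text
75.3583 []
```

View pics/y_top.png

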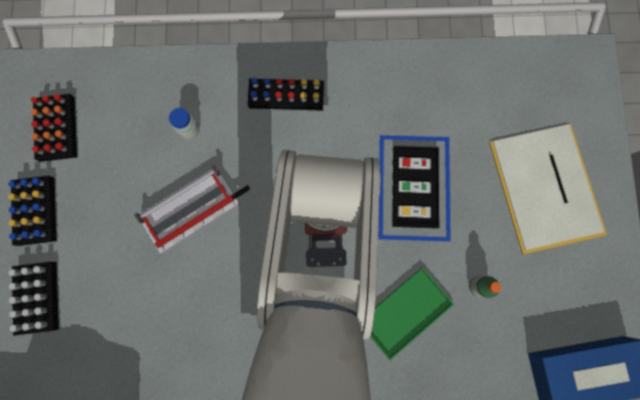

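View pics/y_side.png

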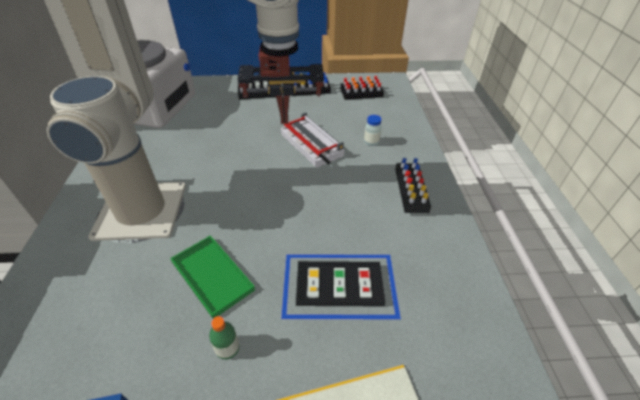

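The tray at (415,187) stands inside the outline with all three cassettes in it. The bar is shut with its grip at (241,191), and the rack, jar and bottle are where they started.

```bash
python3 -c "
from station import workorder; print(workorder.sign_off())"
```

```text
the job is handed in; nothing more can be done
None
```

The job is done and handed in at about 75 s of the 210 s allowed; sign-off gives no verdict.

- **Bar lifted:** I swung the clamp bar up to about 1.6 rad before touching any cassette. Mid-swing the wrist read up to about 40 N (limit 120 N).
- **Cassettes:** Three were present: red, green and yellow. The slot at y = -87 was empty and I saw no blue one. Each was slid 32 mm out from under the lip and laid flat in the black tray.
- **Tray:** I pushed it along the table in two stages. The last close-up shows it inside the blue outline with about 12 to 17 mm of clearance on every side.
- **Bar shut:** After the swing down I felt no stop, so I released it and pressed the grip from above. It took 15 N with the fingertips at z = 51.1 mm, which matches a fully shut bar (51 mm).
- **Bystanders:** In the final top and side pictures the tube rack, jar and bottle are where they started.

**Check that disagreed:** the top camera's positions were about 2 to 5 mm off the wrist camera's. I worked from the wrist camera, and the grasps fitted it.

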